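# Find and mark the tight spot in a drawer track

## Robot

A 7-joint arm with a two-finger parallel gripper is mounted at the origin on the work surface. World frame = base frame: x ahead of the robot, y to its left, z up, the work surface at z = 0. Lengths are in m, angles in rad, forces in N, time in s.
With the tool pointing down it reaches from about 0.4 to 0.85 m from the base axis. Payload 10.4 kg.
Tool frame: the origin (TCP) lies midway between the tips of the shut fingers; the grasp point (between the pads) lies 19 mm behind it; y points along the fingers, x is the direction in which the jaws open and shut, and the axes are right-handed (so a half turn about y gives the same grasp; the last joint's range is limited). The gripper opens to 87 mm and grips with 3 to 60 N. Pads are 19 mm wide; open, the fingers measure 117 mm over their backs; the gripper's body (75 mm by 190 mm) begins 51 mm behind the grasp point.
Start: joints at [1.216, 0.332, -0.065, 1.46, 0.022, 1.35, -0.088], TCP at [0.204, -0.591, 0.223] pointing down, gripper open.
Joint ranges: [-2.6, 2.6], [-0.5, 2.12], [-1.47, 1.34], [0.16, 2.42], [-1.27, 4.41], [0.06, 2.06], [-2.6, 2.6]. Speed limits (rad/s): [2.22, 2.22, 2.79, 2.79, 3.14, 3.14, 3.14].

## Interface

Orientations are given as a unit quaternion [x, y, z, w].
In Python, from bench import r gives the robot as it stands. The module is installed in compiled form; this text tells all that it offers.
- The arm moves only by the tool arm_command, never from a script. Its argument "deltas" is one flat list of numbers, 6 for each row, row after row: the shift along the tool's x, y, z in m, then the turn, a rotation vector about the tool's x, y, z in degrees. In form: [tx, ty, tz, ax, ay, az, tx, ty, tz, ax, ay, az, ...]. A call has 1 to 8 rows; each row is the pose to reach, as a shift and turn from the pose commanded when the call began, along the tool's axes at that moment; what a row does not reach only later rows make up. A row lasts 1/8 s, in which the tool goes at most 62.5 mm and 10.7 degrees, less where a joint would pass 70% of its speed; a pose out of reach is approached as far as the arm can. A call with a gripper value outside its range is refused whole. "hand" is the opening, from 0 (shut) to 1 (fully open), set as the call begins (left out, the last holds). The fingers move at their own pace and stop on an object; "grip_force" is the grip in N (left out, the last holds). Time passes only in rows, so rows that repeat a pose let the fingers close. It gives the time, the measured TCP pose, the force and the opening at its end, in the units of the state.
- r.read_state(): the state, without advancing time (a new reading comes with each control period).
- r.camera(name): name is "scene" or "side" or "wrist"; returns a dict with "image" (384x512x3 uint8, red, green, blue), "intrinsics" (3x3 intrinsics, pixels), "world_from_camera" (4x4, takes a point from camera to world coordinates); the wrist camera has in their place "hand_eye" (4x4, takes a point from camera to tool coordinates, whose origin is the TCP and whose axes are the tool frame's). Camera axes: x right, y down, z forward; pixel columns grow to the right and rows downward; lengths in m; the calibration is good to about 2 mm. A picture is of the moment at which its call begins: read the wrist's pose just before it. There is no depth.
- r.close_job(): hands the job in, once; it reports no verdict.
Trained networks look in a picture, given as the dict that the camera call returned (one of the last four; its "shot" number tells which), for a name from the list of things; names that differ only in an ending like _2 or _b are one class to them, and where a whole thing is asked for, a point or a joint stands for the part that bears it (a point fixed in the world has none). Each returns a list of dicts, best first, with "conf" (0 to 1); they miss things now and then, are a little off and sometimes report something else, mostly with a low value. They report only what shows in the picture. A call takes as long as a camera call.
- r.boxes_of(picture, query): "centre" ([row, column] in pixels, amid what is visible of it).
- r.regions_of(picture, query): "region" (384x512 bool, what is visible of it) and "centre" ([row, column] in pixels, amid what is visible of it).
The state is a dict: "time": time; "joint_positions": joint angles; "joint_vel": joint speeds; "joint_torque": joint torques, N m; "ee_pos": TCP position; "eef_rot": TCP orientation; "ft_force": force on the tool from outside, world axes, zero at the start; "torque": the same for the moment, N m; "width": finger opening in m.
Only numpy, scipy, OpenCV 4.12 (cv2) and the standard library are available. Lean on these libraries where they do the work, as an engineer would, in place of code of your own. Each camera call takes 0.05 s, during which the arm holds its last target.

## Task

This drawer track binds at one place hidden inside it. Take the runner by its handle and slide it towards the steel marker and on, pushing the marker ahead of it, until you clearly feel it bind (do not force it), then draw the runner back until there is a gap of about 20 mm between it and the marker, and let go. Leave the marker where the runner pushed it, without touching it yourself, and leave the other things on the bench alone.

Things in the scene. Friction and masses are not known exactly. Their poses are not given: they have to be found in the camera images.
- track: Straight wooden drawer track fixed to the bench, 460 mm long (its y axis), 110 mm wide (x), 50 mm high with its caps; origin under its middle, at bench height. The runner starts near the -y end, the marker stands ahead of it; push towards +y. The runner travels 260 mm at most. It binds at one hidden place, different each time, after 70 to 210 mm of sliding.
- caps: Two reddish-brown wooden cap strips on the track, each 42 x 460 x 10 mm, with a 26 mm slot between them; origin on the centre line at their underside, 40 mm above the bench; axes as the track. The tight place is hidden below one. From where it begins, resistance rises about 3 N per mm of travel; 6 to 10 N of push in all is a clear bind, from about 20 N on the wood is damaged.
- runner: Wooden runner, slides only along the track's y axis: a plate 110 mm long (y), 70 mm wide, top 59 mm above the bench, with an upright dark handle in its middle, 30 x 30 mm, sides parallel to the track, 59 to 119 mm above the bench. Origin at bench height below the handle; axes as the track. Free sliding takes 1 to 2 N, pushing the marker 0.6 N more; it stays where it is left.
- handle_top (a point): Centre of the top of the runner's handle, 119 mm above the bench.
- nose (a point): Middle of the upper front (+y) edge of the runner's plate, 55 mm ahead of the handle's centre; this edge pushes the marker.
- marker: Small steel marker that stands in the slot, 22 mm wide (x), 12 mm thick (y), top 66 mm above the bench, with a 50 mm wide, 5 mm thick crosspiece just above the caps. It slides along the track's y axis and stays by friction where it was pushed. Origin at bench height below the middle of its back (-y) face.
- marker_back (a point): Middle of the marker's back face (towards the runner), 59 mm above the bench, on the same line along the track as the nose. Gap = distance from nose to this point along the track's y axis; 0 when they touch.
- hammer: Hammer lying on the bench on the robot's side of the track, 260 mm long; origin under the middle of its length; bystander.
- jar: Open glass jar, 72 mm across, 90 mm high, beyond the track; bystander. Origin under its middle.
- offcut: Wooden offcut 45 x 90 x 28 mm, beyond the track; bystander. Origin under its middle.

How it is judged:
By the outcome, as a careful person would: the job done as asked, in the order asked, and still so for the second after the job is handed in, with the robot touching nothing.
It also fails if it takes over 64 s, if anything falls off the work surface, if the arm or the gripper's body presses on something with over 40 N, if the wrist force passes 120 N, or if a joint passes its speed limit or range.

## Working session

There is one attempt and no reset: what is moved stays moved. The work goes in short steps, Python scripts to look and compute and a tool call to move; the robot and the scene stay as the last step left them, time stands still between calls to the robot, and variables do not carry over. Pictures are saved under pics/ and viewed, and the job is handed in when it is done.

Besides the shell and the picture viewer there is one more tool, called after ">>>" as name(argument=value, ...) on one line, values as JSON. arm_command: Moves the arm, as the interface text tells. Its arguments: {"type":"object","properties":{"deltas":{"type":"array","items":{"type":"number"}},"hand":{"type":"number"},"grip_force":{"type":"number"}},"required":["deltas"]}

```bash
mkdir -p pics; cat > h.py <<'E'
import numpy as np, cv2
from bench import r
from scipy.spatial.transform import Rotation as R
def save(p,n): cv2.imwrite(f'pics/{n}.png',p['image'][:,:,::-1])
def ray(p,rc,T=None):
    K=np.array(p['intrinsics']); T=np.array(p['world_from_camera']) if T is None else T
    d=T[:3,:3]@np.linalg.solve(K,[rc[1],rc[0],1.]); return T[:3,3],d
def at(p,rc,z,T=None):
    o,d=ray(p,rc,T); return o+d*(z-o[2])/d[2]
def proj(p,X,T=None):
    K=np.array(p['intrinsics']); T=np.array(p['world_from_camera']) if T is None else T
    c=T[:3,:3].T@(np.array(X)-T[:3,3]); u=K@c; return u[1]/u[2],u[0]/u[2]
E
python3 - <<'E'
from h import *
np.set_printoptions(precision=4,suppress=True)
s=r.read_state(); print(s)
for c in ['scene','side']:
    p=r.camera(c); save(p,c+'0'); print(c,np.array(p['world_from_camera'])[:3,3])
    for n,z in [('handle_top',.119),('nose',.059),('marker_back',.059),('hammer',.01),('jar',.05),('offcut',.014)]:
        for b in r.boxes_of(p,n)[:2]: print(n,np.round(b['centre'],1),round(b['conf'],2),at(p,b['centre'],z))
E
```

```text
{'time': 0.0, 'joint_positions': array([ 1.2164,  0.3329, -0.0647,  1.461 ,  0.0216,  1.3499, -0.0885]), 'joint_vel': array([ 0.0005, -0.0002,  0.0003, -0.    ,  0.0004,  0.0002,  0.0006]), 'joint_torque': array([  0.    , -62.3251,   0.0247, -38.9899,  -0.0614,   0.0398,
         0.0001]), 'ee_pos': array([ 0.2034, -0.5905,  0.2217]), 'eef_rot': array([-0.5754,  0.411 , -0.4101,  0.576 ]), 'ft_force': array([0.5207, 0.6337, 0.1351]), 'torque': array([ 0.0219, -0.0063,  0.0162]), 'width': 0.0869608575959355}
scene [ 1.1768 -0.09    0.5201]
handle_top [214.1 170.6] 0.91 [ 0.6454 -0.1401  0.119 ]
handle_top [184.6 191.3] 0.47 [ 0.5663 -0.1032  0.119 ]
nose [215.1 172.3] 0.66 [ 0.5696 -0.1446  0.059 ]
nose [218.8 192.9] 0.65 [ 0.5881 -0.1078  0.059 ]
hammer [185.9 195.5] 0.77 [ 0.4076 -0.0977  0.01  ]
jar [267.4 193.3] 0.63 [ 0.7021 -0.1141  0.05  ]
offcut [234.6 317.2] 0.71 [0.6249 0.1189 0.014 ]
side [ 0.3614 -0.7145  0.6254]
handle_top [266.  272.3] 0.96 [ 0.5417 -0.206   0.119 ]
nose [262.7 275.9] 0.95 [ 0.5727 -0.139   0.059 ]
marker_back [244.1 244.3] 0.73 [ 0.529  -0.0681  0.059 ]
marker_back [266.9 273.6] 0.31 [ 0.5647 -0.1488  0.059 ]
hammer [292.6 187.2] 0.73 [ 0.4002 -0.1188  0.01  ]
jar [241.8 334.1] 0.84 [ 0.7127 -0.1052  0.05  ]
offcut [203.5 260.1] 0.62 [0.6213 0.122  0.014 ]
```

View pics/scene0.png

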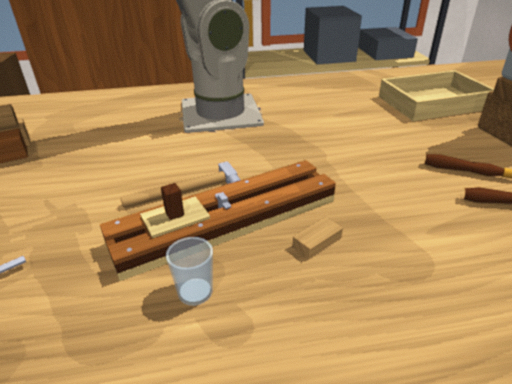

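View pics/side0.png

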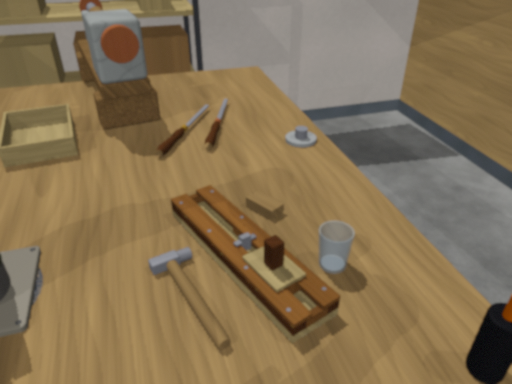

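The scene view shows the handle at about (row 200, col 173), the marker at (201, 222) and the jar in front. The side view shows the handle at about (250, 274) and the marker at (240, 245). I'll enlarge both for corner measurements.

```bash
python3 - <<'E'
import cv2
a=cv2.imread('pics/scene0.png')[150:280,95:345]; cv2.imwrite('pics/scene0z.png',cv2.resize(a,None,fx=3.2,fy=3.2,interpolation=cv2.INTER_CUBIC))
a=cv2.imread('pics/side0.png')[175:345,160:360]; cv2.imwrite('pics/side0z.png',cv2.resize(a,None,fx=3.5,fy=3.5,interpolation=cv2.INTER_CUBIC))
E
```

```text
(no output)
```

View pics/scene0z.png

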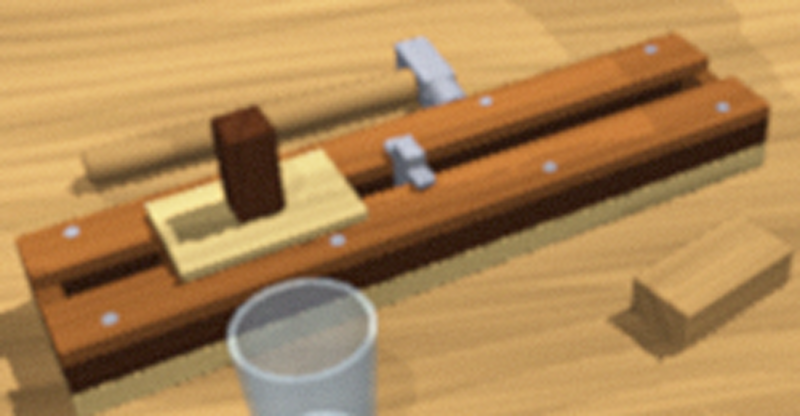

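View pics/side0z.png

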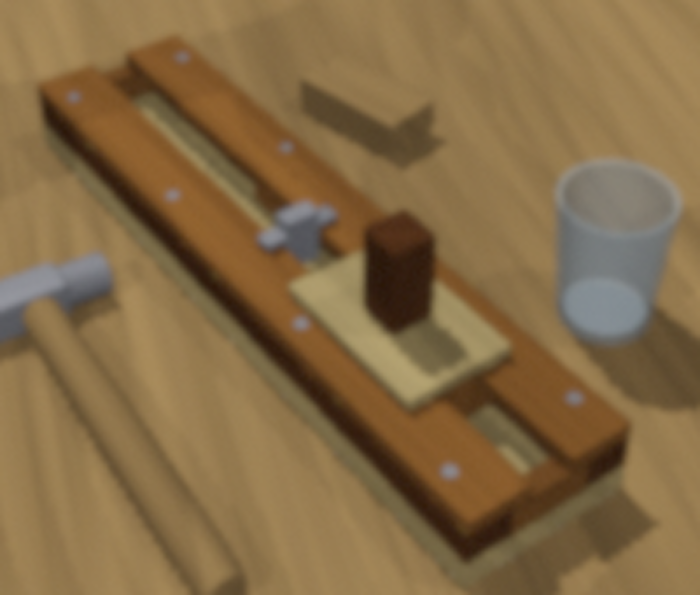

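```bash
python3 - <<'E'
from h import *
np.set_printoptions(precision=4,suppress=True)
f={'scene':lambda x,y:(150+(y+.5)/3.2-.5,95+(x+.5)/3.2-.5),'side':lambda x,y:(175+(y+.5)/3.5-.5,160+(x+.5)/3.5-.5)}
D={'scene':dict(cap=[(18,240),(65,355),(770,105),(672,33)],h=[(212,118),(258,106),(277,123),(230,135)],pl=[(146,208),(182,280),(366,212),(325,152)]),
'side':dict(cap=[(470,530),(628,425),(180,38),(40,87)],h=[(365,227),(402,211),(434,233),(395,250)],pl=[(412,407),(510,350),(362,250),(290,287)])}
for c in D:
    p=r.camera(c)
    for k,z in [('cap',.05),('h',.119),('pl',.059)]:
        P=np.array([at(p,f[c](*q),z) for q in D[c][k]]); print(c,k,P[:,:2].tolist(),'mean',P.mean(0))
        if k!='h':
            d=(P[2]+P[3]-P[0]-P[1])/2; print(' len',np.linalg.norm(d),'yaw of +y',np.degrees(np.arctan2(d[1],d[0])))
s=r.read_state(); print(R.from_quat(s['eef_rot']).as_matrix())
E
```

```text
scene cap [[0.5603652341520695, -0.27562868492864073], [0.6616128782285643, -0.2396971123151994], [0.5133959911779603, 0.18979282330190272], [0.4118318752495951, 0.15258754164355876]] mean [ 0.5368 -0.0432  0.05  ]
 len 0.4537952647204224 yaw of +y 109.08466038859545
scene h [[0.5617520457904496, -0.15633923565299115], [0.5547143067218715, -0.13110926536329692], [0.5738917241468208, -0.12114542850555851], [0.5804494864695553, -0.14655333907201445]] mean [ 0.5677 -0.1388  0.119 ]
scene pl [[0.5565452404841961, -0.20282999175038524], [0.6248117992210368, -0.18050452418082796], [0.5853549120520878, -0.0782713633333919], [0.5213095852178775, -0.09788711083435823]] mean [ 0.572  -0.1399  0.059 ]
 len 0.1101145859732266 yaw of +y 109.82559893718344
side cap [[0.5551050397717454, -0.2839386750210268], [0.6562899745103079, -0.24550776173626665], [0.5118463155799643, 0.1831020127824322], [0.408514228191055, 0.14958194211131814]] mean [ 0.5329 -0.0492  0.05  ]
 len 0.454964250033456 yaw of +y 108.65344436635218
side h [[0.5492863610968131, -0.13457039946051141], [0.572216343721849, -0.1276190698140497], [0.5824391637845485, -0.14976774104893886], [0.5585462181627917, -0.15673320562278203]] mean [ 0.5656 -0.1422  0.119 ]
side pl [[0.551416196802894, -0.209307841343788], [0.6148008971597674, -0.1858309083036046], [0.563661057156932, -0.08509079664655617], [0.5156099434131721, -0.10354818581653136]] mean [ 0.5614 -0.1459  0.059 ]
 len 0.11202876528307301 yaw of +y 112.83337678268425
[[ 0.3257  0.0001  0.9455]
 [-0.9455 -0.0001  0.3257]
 [ 0.0001 -1.      0.    ]]
```

The track's +y direction points at yaw about 108.9°. The handle is at about (0.567, -0.140), which lies within 1 mm of the track centre line. Tool x is already along -y of the track, so no turn is needed. Next I move above the handle.

>>> arm_command(deltas=[-0.013, 0, 0.02, 0, 0, 0, -0.039, 0, 0.062, 0, 0, 0, -0.066, 0, 0.105, 0, 0, 0, -0.093, 0, 0.148, 0, 0, 0, -0.12, 0, 0.191, 0, 0, 0, -0.147, 0, 0.234, 0, 0, 0, -0.174, 0, 0.277, 0, 0, 0, -0.2, 0, 0.32, 0, 0, 0], hand=1)

```text
time: 1.8
ee_pos: [0.4421, -0.295, 0.2229]
eef_rot: [0.576, -0.41, 0.41, -0.576]
ft_force: [0.2, -1.3, -0.3]
width: 0.0873
```

>>> arm_command(deltas=[-0.027, 0, 0.043, 0, 0, 0, -0.054, 0, 0.086, 0, 0, 0, -0.08, 0, 0.128, 0, 0, 0, -0.098, 0, 0.157, 0, 0, 0, -0.107, 0, 0.17, 0, 0, 0, -0.107, 0, 0.17, 0, 0, 0, -0.107, 0, 0.17, 0, 0, 0])

```text
time: 2.68
ee_pos: [0.5661, -0.1427, 0.2225]
eef_rot: [0.576, -0.411, 0.411, -0.575]
ft_force: [0.1, 0.4, 1.3]
width: 0.0865
```

```bash
cat > w.py <<'E'
from h import *
import sys
np.set_printoptions(precision=4,suppress=True)
s=r.read_state(); p=r.camera('wrist'); save(p,sys.argv[1])
M=R.from_quat(s['eef_rot']).as_matrix(); T=np.eye(4); T[:3,:3]=M; T[:3,3]=s['ee_pos']; T=T@np.array(p['hand_eye'])
print(s['time'],s['ee_pos'],M.ravel(),s['ft_force'],s['width'])
for n,z in [('handle_top',.119),('nose',.059),('marker_back',.059)]:
    for b in r.boxes_of(p,n)[:2]: print(n,np.round(b['centre'],1),round(b['conf'],2),at(p,b['centre'],z,T))
print('T',T.tolist(),np.array(p['intrinsics']).tolist())
E
python3 w.py w1
```

```text
2.675 [ 0.5661 -0.1427  0.2225] [ 0.3238 -0.0004  0.9461 -0.9461 -0.001   0.3238  0.0008 -1.     -0.0007] [0.1346 0.3939 1.2585] 0.08650738968541283
handle_top [171.  260.5] 0.82 [ 0.5804 -0.1359  0.119 ]
handle_top [171.  170.2] 0.46 [ 0.5556 -0.0632  0.119 ]
nose [167.8 261.8] 0.63 [ 0.5708 -0.1405  0.059 ]
marker_back [166.6 168.5] 0.75 [ 0.5408 -0.0483  0.059 ]
T [[0.32289440530570995, -0.9072859359143934, -0.269390856404248, 0.6386963758894233], [-0.9464349810964443, -0.30948622482063015, -0.09208204604181347, -0.11661163200216068], [0.00017198617421186615, 0.28469370758451384, -0.9586185181199757, 0.3844490745779612], [0.0, 0.0, 0.0, 1.0]] [[319.7360979958414, 0.0, 261.21846599654486], [0.0, 319.7360979958414, 190.6025396225979], [0.0, 0.0, 1.0]]
```

View pics/w1.png

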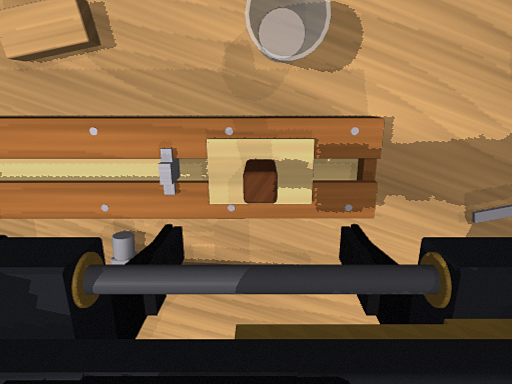

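```bash
python3 - <<'E'
from h import *
import cv2
T=np.array([[0.32289440530570995, -0.9072859359143934, -0.269390856404248, 0.6386963758894233], [-0.9464349810964443, -0.30948622482063015, -0.09208204604181347, -0.11661163200216068], [0.00017198617421186615, 0.28469370758451384, -0.9586185181199757, 0.3844490745779612], [0.0, 0.0, 0.0, 1.0]])
p={'intrinsics':[[319.7360979958414, 0.0, 261.21846599654486], [0.0, 319.7360979958414, 190.6025396225979], [0.0, 0.0, 1.0]]}
u=np.array([-.324,.946]);n=np.array([.946,.324])
for nm,rc,z in [('htop',(187,260.5),.119),('plate back mid',(171,314),.059),('plate front mid',(172,207),.059),('marker back top',(172,179),.066),('marker foot',(168,173),.055),('cap+n',(118,200),.05),('cap-n',(217,200),.05),('offcut end',(0,0),.028)]:
    X=at(p,rc,z,T)[:2]; print(nm,X.round(4),'u',round(X@u,4),'n',round(X@n,4))
X=np.array([.5661,-.1427]);print(X@u,X@n)
a=cv2.imread('pics/w1.png')[110:230,140:400]; cv2.imwrite('pics/w1z.png',cv2.resize(a,None,fx=3,fy=3,interpolation=cv2.INTER_CUBIC))
E
```

```text
htop [ 0.567  -0.1405] u -0.3166 n 0.4908
plate back mid [ 0.5852 -0.1931] u -0.3723 n 0.491
plate front mid [ 0.5481 -0.0878] u -0.2606 n 0.4901
marker back top [ 0.5409 -0.0613] u -0.2333 n 0.4918
marker foot [ 0.5396 -0.0523] u -0.2244 n 0.4935
cap+n [ 0.5978 -0.0645] u -0.2547 n 0.5446
cap-n [ 0.4935 -0.0939] u -0.2487 n 0.4364
offcut end [0.6411 0.1568] u -0.0594 n 0.6573
-0.31841060000000004 0.48929579999999995
```

View pics/w1z.png

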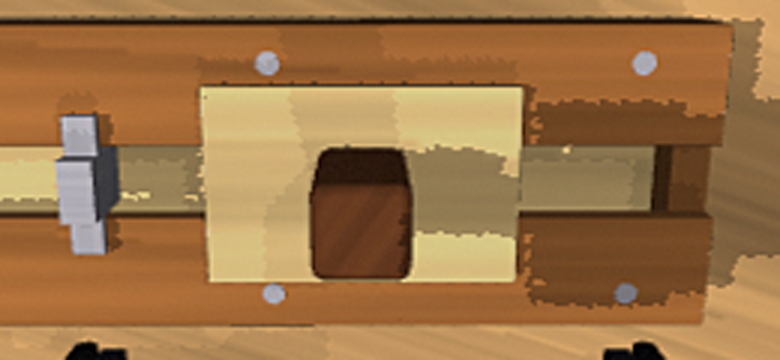

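Wrist view: handle top at (187, 260) gives (0.567, -0.1405), and the marker back face is about 28 mm ahead of the nose at col ~179. This agrees with the other cameras. I descend and close gently.

>>> arm_command(deltas=[-0.002, 0.025, 0.0015, 0, 0, 0, -0.002, 0.06, 0.0015, 0, 0, 0, -0.002, 0.095, 0.0015, 0, 0, 0, -0.002, 0.12, 0.0015, 0, 0, 0, -0.002, 0.138, 0.0015, 0, 0, 0, -0.002, 0.144, 0.0015, 0, 0, 0, -0.002, 0.144, 0.0015, 0, 0, 0, -0.002, 0.144, 0.0015, 0, 0, 0])

```text
time: 3.88
ee_pos: [0.5683, -0.1388, 0.0796]
eef_rot: [-0.575, 0.41, -0.411, 0.576]
ft_force: [-0.0, 0.6, 0.1]
width: 0.0872
```

>>> arm_command(deltas=[0, 0, 0, 0, 0, 0, 0, 0, 0, 0, 0, 0, 0, 0, 0, 0, 0, 0, 0, 0, 0, 0, 0, 0, 0, 0, 0, 0, 0, 0, 0, 0, 0, 0, 0, 0], hand=0, grip_force=20)

```text
time: 4.62
ee_pos: [0.5676, -0.1387, 0.0785]
eef_rot: [0.576, -0.411, 0.411, -0.576]
ft_force: [-0.7, 0.3, 0.1]
width: 0.0352
```

```bash
python3 -c "
from h import *
s=r.read_state();print(s['time'],s['ee_pos'],s['ft_force'],s['width'],s['eef_rot'])
p=r.camera('side');save(p,'s2')
a=cv2.imread('pics/s2.png')[130:345,140:360]; cv2.imwrite('pics/s2z.png',cv2.resize(a,None,fx=2.7,fy=2.7,interpolation=cv2.INTER_CUBIC))"
```

```text
4.625 [ 0.56764461 -0.13869753  0.07852723] [-0.71340622  0.28793436  0.06749969] 0.035170223906785224 [ 0.57573515 -0.4105378   0.41057809 -0.57568514]
```

View pics/s2z.png

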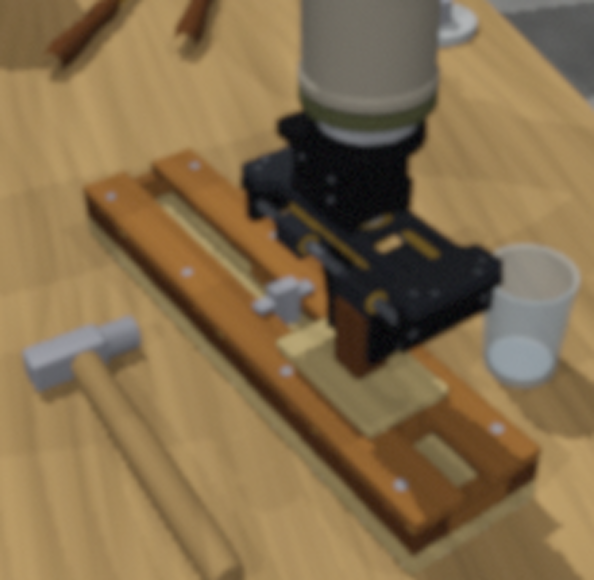

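The fingers straddle the handle, clear of the jar and marker, and are still closing. I let them finish.

>>> arm_command(deltas=[0, 0, 0, 0, 0, 0, 0, 0, 0, 0, 0, 0, 0, 0, 0, 0, 0, 0])

```text
time: 5.05
ee_pos: [0.5677, -0.1388, 0.0785]
eef_rot: [0.576, -0.411, 0.411, -0.576]
ft_force: [0.0, -0.4, -0.6]
width: 0.0298
```

Gripped at 29.8 mm. First 60 mm of slide is safe because the bind comes at 70 mm or later.

>>> arm_command(deltas=[-0.004, 0, 0, 0, 0, 0, -0.012, 0, 0, 0, 0, 0, -0.021, 0, 0, 0, 0, 0, -0.03, 0, 0, 0, 0, 0, -0.039, 0, 0, 0, 0, 0, -0.048, 0, 0, 0, 0, 0, -0.056, 0, 0, 0, 0, 0, -0.06, 0, 0, 0, 0, 0])

```text
time: 6.05
ee_pos: [0.548, -0.0813, 0.0786]
eef_rot: [-0.576, 0.41, -0.41, 0.576]
ft_force: [2.0, -1.1, -2.7]
width: 0.0301
```

>>> arm_command(deltas=[-0.002, 0, 0, 0, 0, 0, -0.004, 0, 0, 0, 0, 0])

```text
time: 6.3
ee_pos: [0.5469, -0.0783, 0.0785]
eef_rot: [-0.576, 0.411, -0.411, 0.576]
ft_force: [2.4, -1.1, -2.3]
width: 0.0299
```

>>> arm_command(deltas=[-0.0015, 0, 0, 0, 0, 0, -0.003, 0, 0, 0, 0, 0])

```text
time: 6.55
ee_pos: [0.5459, -0.0753, 0.0785]
eef_rot: [-0.576, 0.411, -0.411, 0.576]
ft_force: [2.7, -0.5, -2.7]
width: 0.0301
```

Travel is about 67 mm with roughly 1.4 N of push. Now 3 mm steps, checking push ≈ 0.324·Fx − 0.946·Fy after each.

>>> arm_command(deltas=[-0.0015, 0, 0, 0, 0, 0, -0.003, 0, 0, 0, 0, 0])

```text
time: 6.8
ee_pos: [0.5449, -0.0724, 0.0786]
eef_rot: [-0.576, 0.411, -0.411, 0.576]
ft_force: [3.3, -1.0, -2.0]
width: 0.03
```

>>> arm_command(deltas=[-0.0015, 0, 0.0003, 0, 0, 0, -0.003, 0, 0.0005, 0, 0, 0])

```text
time: 7.05
ee_pos: [0.544, -0.0697, 0.0785]
eef_rot: [0.576, -0.411, 0.411, -0.575]
ft_force: [-0.5, -2.3, -0.8]
width: 0.03
```

>>> arm_command(deltas=[-0.0015, 0, 0, 0, 0, 0, -0.003, 0, 0, 0, 0, 0])

```text
time: 7.3
ee_pos: [0.543, -0.0668, 0.0785]
eef_rot: [0.576, -0.411, 0.411, -0.575]
ft_force: [-1.3, -2.4, 0.7]
width: 0.0297
```

F≈1.9.

>>> arm_command(deltas=[-0.0015, 0, -0.0001, 0, 0, 0, -0.003, 0, -0.0002, 0, 0, 0])

```text
time: 7.55
ee_pos: [0.5421, -0.0639, 0.0785]
eef_rot: [0.576, -0.411, 0.411, -0.576]
ft_force: [-0.8, -2.8, 0.9]
width: 0.03
```

F≈2.4.

>>> arm_command(deltas=[-0.0015, 0, 0, 0, 0, 0, -0.003, 0, 0, 0, 0, 0])

```text
time: 7.8
ee_pos: [0.5411, -0.061, 0.0785]
eef_rot: [0.576, -0.411, 0.411, -0.576]
ft_force: [-2.2, -2.1, 0.5]
width: 0.0297
```

>>> arm_command(deltas=[-0.0015, 0, -0.0001, 0, 0, 0, -0.003, 0, -0.0002, 0, 0, 0])

```text
time: 8.05
ee_pos: [0.54, -0.0582, 0.0785]
eef_rot: [-0.576, 0.411, -0.411, 0.576]
ft_force: [-1.0, -1.2, 0.0]
width: 0.0302
```

F≈0.8.

>>> arm_command(deltas=[-0.0015, 0, 0, 0, 0, 0, -0.003, 0, 0, 0, 0, 0])

```text
time: 8.3
ee_pos: [0.5391, -0.0553, 0.0785]
eef_rot: [-0.576, 0.411, -0.411, 0.576]
ft_force: [-0.5, -1.8, -0.8]
width: 0.03
```

F≈1.5.

>>> arm_command(deltas=[-0.0015, 0, 0, 0, 0, 0, -0.003, 0, 0, 0, 0, 0])

```text
time: 8.55
ee_pos: [0.5381, -0.0525, 0.0785]
eef_rot: [-0.576, 0.411, -0.411, 0.576]
ft_force: [-0.9, -2.6, -1.3]
width: 0.0297
```

F≈2.2.

>>> arm_command(deltas=[-0.0015, 0, 0, 0, 0, 0, -0.003, 0, 0, 0, 0, 0])

```text
time: 8.8
ee_pos: [0.5374, -0.0504, 0.0786]
eef_rot: [0.576, -0.41, 0.411, -0.576]
ft_force: [1.3, -5.8, -3.7]
width: 0.0299
```

F≈5.9 N, a jump with the motion lagging, so the bind appears to begin here. I hold to confirm.

>>> arm_command(deltas=[0, 0, 0, 0, 0, 0])

```text
time: 8.93
ee_pos: [0.5373, -0.0503, 0.0785]
eef_rot: [0.576, -0.41, 0.411, -0.576]
ft_force: [1.6, -3.4, -2.3]
width: 0.0298
```

>>> arm_command(deltas=[-0.001, 0, 0, 0, 0, 0])

```text
time: 9.05
ee_pos: [0.5372, -0.0498, 0.0786]
eef_rot: [0.576, -0.41, 0.411, -0.575]
ft_force: [3.0, -6.9, -4.3]
width: 0.0299
```

F≈7.5. One more small push to confirm it is a real rise and not noise.

>>> arm_command(deltas=[-0.0005, 0, 0, 0, 0, 0])

```text
time: 9.18
ee_pos: [0.5371, -0.0496, 0.0786]
eef_rot: [0.576, -0.41, 0.411, -0.575]
ft_force: [3.4, -7.8, -4.4]
width: 0.0304
```

F≈8.5 N: a clear bind. Now I draw back 20 mm, with the target measured from the actual position.

>>> arm_command(deltas=[0.002, 0, 0, 0, 0, 0, 0.005, 0, 0, 0, 0, 0, 0.009, 0, 0, 0, 0, 0, 0.014, 0, 0, 0, 0, 0, 0.018, 0, 0, 0, 0, 0, 0.021, 0, 0, 0, 0, 0, 0.021, 0, 0, 0, 0, 0, 0.021, 0, 0, 0, 0, 0])

```text
time: 10.18
ee_pos: [0.5436, -0.0684, 0.0785]
eef_rot: [0.576, -0.41, 0.411, -0.576]
ft_force: [0.6, -0.6, -1.4]
width: 0.0297
```

```bash
python3 -c "
from h import *
s=r.read_state();x=s['ee_pos'];print(x,s['ft_force'],s['width'],'moved',(-.324*(x[0]-.5371)+.946*(x[1]+.0496)), s['time'])
p=r.camera('side');save(p,'s3')
a=cv2.imread('pics/s3.png')[130:345,140:360]; cv2.imwrite('pics/s3z.png',cv2.resize(a,None,fx=2.7,fy=2.7,interpolation=cv2.INTER_CUBIC))"
```

```text
[ 0.54358668 -0.06844542  0.0785429 ] [ 0.64625892 -0.59980865 -1.42555989] 0.029725835985942892 moved -0.01992945408457224 10.175
```

View pics/s3z.png

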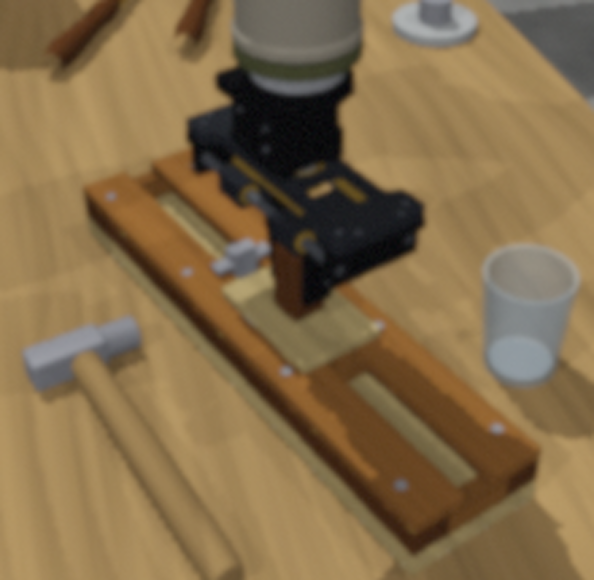

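The gap has opened ahead of the plate, and the arm moved back 19.9 mm. I release and rise.

>>> arm_command(deltas=[0, 0, 0, 0, 0, 0, 0, 0, 0, 0, 0, 0, 0, 0, 0, 0, 0, 0, 0, 0, 0, 0, 0, 0, 0, 0, 0, 0, 0, 0, 0, 0, 0, 0, 0, 0, 0, 0, 0, 0, 0, 0, 0, 0, 0, 0, 0, 0], hand=1)

```text
time: 11.22
ee_pos: [0.5435, -0.0682, 0.0786]
eef_rot: [0.576, -0.411, 0.411, -0.576]
ft_force: [1.5, -0.5, 0.2]
width: 0.0865
```

>>> arm_command(deltas=[0, -0.01, 0, 0, 0, 0, 0, -0.03, 0, 0, 0, 0, 0, -0.055, 0, 0, 0, 0, 0, -0.08, 0, 0, 0, 0, 0, -0.105, 0, 0, 0, 0, 0, -0.13, 0, 0, 0, 0, 0, -0.145, 0, 0, 0, 0, 0, -0.145, 0, 0, 0, 0])

```text
time: 12.22
ee_pos: [0.544, -0.0682, 0.2246]
eef_rot: [-0.575, 0.41, -0.411, 0.576]
ft_force: [0.1, -0.5, -1.2]
width: 0.0867
```

```bash
python3 w.py w4; python3 -c "
import cv2
a=cv2.imread('pics/w4.png')[110:230,140:400]; cv2.imwrite('pics/w4z.png',cv2.resize(a,None,fx=3,fy=3,interpolation=cv2.INTER_CUBIC))"
```

```text
12.225 [ 0.544  -0.0682  0.2246] [ 0.3258  0.002   0.9454 -0.9454 -0.0005  0.3258  0.0011 -1.      0.0017] [ 0.1224 -0.5261 -1.1536] 0.08668424126499338
handle_top [173.3 264.4] 0.6 [ 0.5572 -0.0653  0.119 ]
handle_top [173.6 249.8] 0.15 [ 0.5529 -0.0535  0.119 ]
nose [170.7 258.3] 0.74 [ 0.5446 -0.0636  0.059 ]
marker_back [173.4 190.6] 0.59 [0.5187 0.0028 0.059 ]
T [[0.3248284124628478, -0.9073190145763917, -0.2669432678397949, 0.6161746532029242], [-0.945772848641019, -0.31148088737841845, -0.09215951156230427, -0.042045578311565315], [0.00047035126811737594, 0.2824037226845203, -0.9592955312017283, 0.38667319825490387], [0.0, 0.0, 0.0, 1.0]] [[319.7360979958414, 0.0, 261.21846599654486], [0.0, 319.7360979958414, 190.6025396225979], [0.0, 0.0, 1.0]]
```

View pics/w4z.png

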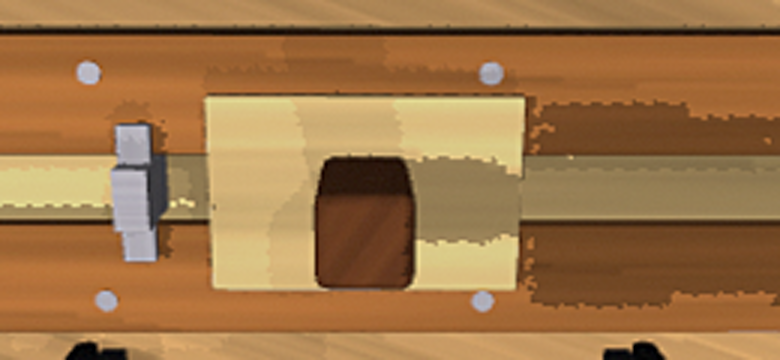

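```bash
python3 - <<'E'
from h import *
T=np.array([[0.3248284124628478, -0.9073190145763917, -0.2669432678397949, 0.6161746532029242], [-0.945772848641019, -0.31148088737841845, -0.09215951156230427, -0.042045578311565315], [0.00047035126811737594, 0.2824037226845203, -0.9592955312017283, 0.38667319825490387],[0,0,0,1]])
p={'intrinsics':[[319.7360979958414, 0.0, 261.21846599654486], [0.0, 319.7360979958414, 190.6025396225979], [0.0, 0.0, 1.0]]}
u=np.array([-.324,.946])
g=lambda x,y:(110+(y+.5)/3-.5,140+(x+.5)/3-.5)
for nm,q,z in [('nose',(209,192),.059),('plate back',(521,192),.059),('marker back top',(150,200),.066),('marker front top',(112,200),.066),('handle',(365,240),.119)]:
    X=at(p,g(*q),z,T)[:2]; print(nm,X.round(4),round(X@u,4))
p=r.camera('side');save(p,'s5'); p2=r.camera('scene');save(p2,'c5')
a=p['image'][130:345,140:360,::-1];b=p2['image'][150:280,95:345,::-1]
cv2.imwrite('pics/s5z.png',cv2.resize(a,None,fx=2.7,fy=2.7,interpolation=cv2.INTER_CUBIC));cv2.imwrite('pics/c5z.png',cv2.resize(b,None,fx=3.2,fy=3.2,interpolation=cv2.INTER_CUBIC))
E
```

```text
nose [ 0.5248 -0.0159] -0.1851
plate back [ 0.5604 -0.1193] -0.2945
marker back top [0.5175 0.002 ] -0.1658
marker front top [0.5132 0.0143] -0.1527
handle [ 0.5425 -0.0676] -0.2397
```

View pics/s5z.png

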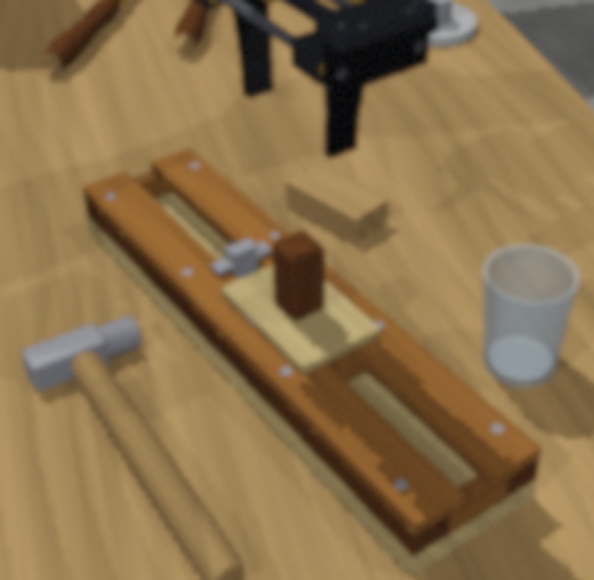

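View pics/c5z.png

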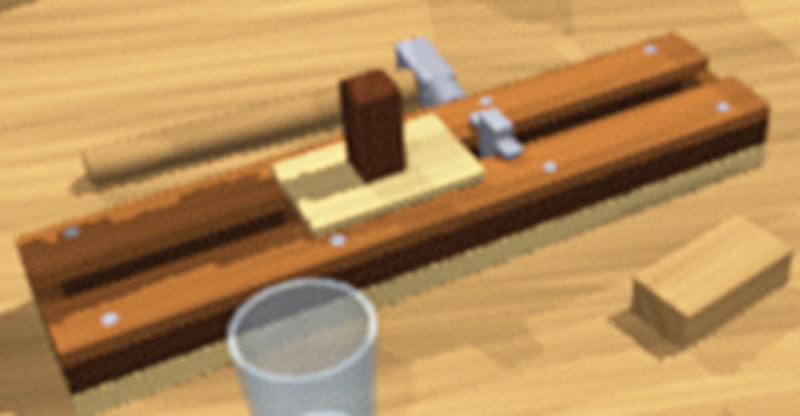

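The runner stands free with the gap at about 19 to 20 mm. The marker is where it was pushed, and the hammer, jar and offcut haven't moved. I hand in.

```bash
python3 -c "
from bench import r
print(r.close_job())"
```

```text
the job is handed in; nothing more can be done
None
```

The job is done and handed in after about 12.5 s of robot time. I gripped the runner by its handle and slid it towards the marker in small steps, pushing the marker ahead of it.

- **Bind:** After about 94 mm of travel the push rose from about 2 N to 5.9, 7.5 and then 8.5 N. I stopped there, below the 10 N end of the clear-bind range and well below the 20 N damage level.
- **Gap:** I then drew the runner back 19.9 mm by the arm's readings, let go and lifted clear. The wrist picture taken afterwards put the gap at about 19.3 mm, which agrees within the 2 mm calibration.
- **Scene:** The last pictures showed the marker ahead of the runner with the gap, and the hammer, jar and offcut where they were. The gripper was open and about 0.1 m above the runner.

While sliding there was up to about 3 N of sideways force on the handle, which I eased with shifts of up to half a millimetre. While holding still at the bind the reading fell to 3.7 N, then rose again on the next push. None of the checks failed.

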